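Stand the sample plate in the photometer mount

ROBOT

A 6-joint arm with a two-finger parallel gripper is mounted at the origin on the work surface. World frame = base frame: x ahead of the robot, y to its left, z up, the work surface at z = 0. Lengths are in m, angles in rad, forces in N, time in s.
With the tool pointing down it reaches from about 0.4 to 0.825 m from the base axis. Payload 7 kg.
Tool frame: the origin (TCP) lies between the finger pads; the fingertips stand 22 mm ahead of it and the grasp point (between the pads) lies 3 mm ahead of it (tip_extent is the distance from the TCP to the fingertips, in m); z points along the fingers, y is the line along which they close (so a half turn about z gives the same grasp; the last joint's range is limited). The gripper opens to 85 mm and grips with 20 to 120 N. Pads are 22 mm wide; open, the fingers measure 114 mm over their backs; the gripper's body (76 mm by 85 mm) begins 54 mm behind the grasp point. The pads swing forward as they close: fully open they stand 13 mm farther back than shut.
Start: joints at [-0.922, 0.359, 0.012, 0, -1.224, -0.288], TCP at [0.238, -0.632, 0.253] pointing down, gripper open.
Joint ranges: [-3.07, 3.07], [-1.43, 2.12], [-1.02, 1.25], [-3.03, 1.67], [-3.05, -0], [-3.03, 3.03]. Speed limits (rad/s): [2.39, 2.39, 3.01, 3.14, 3.14, 3.14].

INTERFACE

Orientations are given as a rotation vector (axis times angle).
In Python, from rig import get_state, capture, job_done, find_in, cut_out, tip_extent gives the robot as it stands.
- The arm moves only by the tool drive_tool, never from a script. Its argument "steps" is a list that holds one entry, the list of rows, each a list of 7 numbers: the shift along the world's x, y, z in units of 0.1 m (1.0 is 0.1 m), then the turn, a rotation vector about the world's x, y, z in units of 45 degrees (1.0 is 45 degrees), then the opening, from -1 (shut) to 1 (fully open). In form: [[[tx, ty, tz, rx, ry, rz, jaw], ...]]. A call has 1 to 10 rows; each row shifts and turns the commanded pose from where the row before left it; what a row does not reach is not made up. A row lasts 1/10 s, in which the tool goes at most 50 mm and 8.59 degrees, less where a joint would pass 70% of its speed; a pose out of reach is approached as far as the arm can. A call with a number of a shift or a turn outside -1 to 1 is refused whole. A call with a gripper value outside its range is refused whole. The fingers move at their own pace and stop on an object; "newtons" is the grip in N (left out, the last holds). Time passes only in rows, so rows that do not move let the fingers close. It gives the time, the measured TCP pose, the force, the opening and the grip force at its end, in the units of the state.
- get_state(): the state, without advancing time (a new reading comes with each control period).
- capture(name): name is "scene" or "top"; returns a dict with "pixels" (384x512x3 uint8, red, green, blue), "z_map" (384x512 float32, m along the optical axis (not along the pixel's ray), 0 where there is no reading), "camera_matrix" (3x3 intrinsics, pixels), "dist" ([k1, k2, p1, p2, k3] as OpenCV has them; the pictures are not rectified), "R" (3x3) and "t" (3): a world point X has camera coordinates R X + t. Camera axes: x right, y down, z forward; pixel columns grow to the right and rows downward; lengths in m; the calibration is good to about 2 mm. A picture is of the moment at which its call begins.
- job_done(): hands the job in; it is judged then, once.
Trained networks look in a picture, given as the dict that the camera call returned (one of the last four; its "shot" number tells which), for a name from the list of things; names that differ only in an ending like _2 or _b are one class to them, and where a whole thing is asked for, a point or a joint stands for the part that bears it (a point fixed in the world has none). Each returns a list of dicts, best first, with "confidence" (0 to 1); they miss things now and then, are a little off and sometimes report something else, mostly with a low value. They report only what shows in the picture. A call takes as long as a camera call. They do not tell look-alikes from the thing itself.
- find_in(picture, label): "rect" ([left, top, width, height] in pixels, round what is visible of it).
- cut_out(picture, label): "region" (384x512 bool, what is visible of it) and "rect" ([left, top, width, height] in pixels, round what is visible of it).
The state is a dict: "t": time; "q": joint angles; "dq": joint speeds; "joint_efforts": joint torques, N m; "position": TCP position; "ee_rot": TCP orientation; "wrist_force": force on the tool from outside, world axes, zero at the start; "ft_torque": the same for the moment, N m; "finger_gap": finger opening in m; "grip_force": force on a finger pad.
Only numpy, scipy, OpenCV 4.12 (cv2) and the standard library are available. Lean on these libraries where they do the work, as an engineer would, in place of code of your own. Each camera call takes 0.05 s, during which the arm holds its last target. There are 200 camera calls.

TASK

Stand the aluminium sample plate upright in the mount on the grey optical block, fully down on the floor of its two channels, with the window end down and the plain end up. The plate lies flat and the channels cover its sides, so first lean it on the sloped rest, window end on the ledge, and let go of it there, so that you can take it again by its plain top end. Lower it gently into the mount without dropping it in, and leave the beaker, the bottle and the jar where they stand.

Things in the scene. Friction and masses are not known exactly. Their poses are not given: they have to be found in the camera images.
- plate: loose flat aluminium plate, 80 long x 54 wide x 8 mm thick, 0.1 kg, with a round black-rimmed glass window (33 mm) nearer one end, the foot. Starts flat on the rubber block, its long sides overhanging by 10 mm. Origin: centre of its underside as it lies; x along its length to the plain top end (foot at -40 mm, window centre -14, top +40), y across, z through the thickness (0 to 8)
- plate_foot (a point): middle of the plate's foot edge (the window end), at mid thickness
- plate_top (a point): middle of the plate's plain top edge, at mid thickness
- pad: fixed black rubber block on the bench, 70 x 34 x 16 mm high, on which the plate lies at the start with its length along the block's; origin at the centre of its underside
- rest: fixed sloped rest on a 100 x 70 x 8 mm steel foot: an aluminium slab 34 mm wide, 6 thick, rising towards its +x at 55 degrees from level, 50 mm long above the ledge; the ledge, square to the slab, stands out 16 mm. The plate leans on the slab's upper face, foot on the ledge, sides overhanging 10 mm, top 30 mm free behind. Origin: centre of the foot's underside; y across
- rest_foot (a point): inner corner of the rest, where the slab's upper face meets the ledge, mid width; 10 mm to -x of the rest's origin and 32 mm up
- mount: fixed grey optical block, 165 x 110 x 12 mm, with two upright aluminium channels that take the plate's long sides: slot 57 mm along y, 11 mm along x, 44 mm open between the lips, flared mouths, tops 90 mm above the bench. A lens barrel, 53 mm high, stands 66 to 98 mm to -x of the slot. Origin: underside, right below the slot's centre; the seated plate's thickness lies along x, its width along y
- mount_floor (a point): centre of the slot's floor, on which the plate's foot comes to stand; 12 mm above the mount's origin
- beaker: clear plastic beaker, 68 mm wide, 75 mm high, bystander; origin at the centre of its underside
- bottle: amber bottle, 60 mm wide, 125 mm high, bystander; origin at the centre of its underside
- jar: white plastic jar, 54 mm wide, 70 mm high, bystander; origin at the centre of its underside
Things that resemble listed ones, but are neither listed nor needed, are in the scene too. There is more than one size of the mount; the job needs the smallest.

How it is judged:
On the way:
1. the plate leans on the sloped rest, window end on the ledge, touched by no finger (contact force between plate and rest above 0.2 N and contact force between plate and the fingers below 0.05 N and distance between plate_foot and rest_foot below 0.02 m and angle between plate's own x axis and vertical between 0.25 and 0.96 rad and linear speed of plate below 0.02 m/s), for 0.2 s.
At the end, for the whole second after the job is handed in: The plate stands at rest and released between the mount's two channels, plain end up, within 7 degrees of upright and 8.5 degrees of square to the slot, its foot within 6 mm sideways of the slot's centre and within 3 mm of the slot's floor (angle between plate's own x axis and vertical below 0.12 rad and angle between the z axis of plate and the x axis of mount, either way round below 0.15 rad and horizontal distance between plate_foot and mount_floor below 0.006 m and z of plate_foot in the frame of mount_floor below 0.003 m and contact force between plate and the fingers below 0.05 N and linear speed of plate below 0.02 m/s and angular speed of plate below 0.1 rad/s); the robot touches nothing.
It fails at once if the plate is dropped into the mount (it falls or is driven faster than 0.3 m/s while its foot is between the channels) (horizontal distance between plate_foot and mount_floor below 0.012 m and z of plate_foot in the frame of mount_floor below 0.07 m and linear speed of plate above 0.3 m/s).
It fails at once if the beaker is moved by more than 30 mm (distance of beaker from where it was at the start of the episode above 0.03 m).
It fails at once if the bottle is moved by more than 30 mm (distance of bottle from where it was at the start of the episode above 0.03 m).
It fails at once if the jar is moved by more than 30 mm (distance of jar from where it was at the start of the episode above 0.03 m).
It also fails if it takes over 64 s, if anything falls off the work surface, if the arm or the gripper's body presses on something with over 40 N, if the wrist force passes 120 N, or if a joint passes its speed limit or range.

## Working session

There is one attempt and no reset: what is moved stays moved. The work goes in short steps, Python scripts to look and compute and a tool call to move; the robot and the scene stay as the last step left them, time stands still between calls to the robot, and variables do not carry over. Pictures are saved under pics/ and viewed, at most 10 in all, crops included, and the job is handed in when it is done.

Besides the shell and the picture viewer there is one more tool, called after "Request:" as name(argument=value, ...) on one line, values as JSON. drive_tool: Moves the arm, as the interface text tells. Shifts and turns lie within -1 to 1; 1 stands for 0.1 m of shift or 45 degrees of turn. Its arguments: {"type":"object","properties":{"steps":{"type":"array","items":{"type":"array","items":{"type":"array","items":{"type":"number","minimum":-1,"maximum":1}}}},"newtons":{"type":"number"}},"required":["steps"]}

```bash
ls; mkdir -p pics
cat > h.py <<'E'
import numpy as np, cv2
from rig import *
def save(p,name,crop=None,s=1):
    im=cv2.cvtColor(p["pixels"],cv2.COLOR_RGB2BGR)
    if crop: x,y,w,h=crop; im=im[y:y+h,x:x+w]
    if s!=1: im=cv2.resize(im,None,fx=s,fy=s,interpolation=cv2.INTER_CUBIC)
    cv2.imwrite("pics/"+name,im)
def cloud(p):
    "world xyz for each pixel (384,512,3), nan where none"
    z=p["z_map"]; h,w=z.shape
    uv=np.stack(np.meshgrid(np.arange(w),np.arange(h)),-1).reshape(-1,1,2).astype(np.float64)
    n=cv2.undistortPoints(uv,p["camera_matrix"],np.array(p["dist"])).reshape(h,w,2)
    c=np.dstack([n[...,0]*z,n[...,1]*z,z])
    X=(c-np.array(p["t"]))@np.array(p["R"])
    X[z<=0]=np.nan
    return X
def proj(p,X):
    return cv2.projectPoints(np.atleast_2d(np.float64(X)),cv2.Rodrigues(np.array(p["R"]))[0],np.float64(p["t"]),p["camera_matrix"],np.array(p["dist"]))[0].reshape(-1,2)
E
python3 - <<'E'
from h import *
np.set_printoptions(precision=3,suppress=True)
ps={}
ims=[]
for n in("scene","top"):
    p=capture(n); ims.append(p["pixels"])
    X=cloud(p); np.savez(n+"0.npz",X=X,**{k:np.array(v) for k,v in p.items()})
    print(n,"cam at",-p["R"].T@p["t"],"fx",p["camera_matrix"][0,0])
    for l in("plate","pad","rest","mount","beaker","bottle","jar"):
        for r in cut_out(p,l)[:4]:
            m=r["region"]; 
            print(l,round(r["confidence"],2),np.round(r["rect"]),np.nanmedian(X[m],0),"zmax",np.nanpercentile(X[m][:,2],97))
    cv2.imwrite(f"pics/{n}0.png",cv2.cvtColor(p["pixels"],cv2.COLOR_RGB2BGR))
print(get_state())
E
```

```text
pics
scene cam at [ 1.21  -0.172  1.105] fx 395.3189689393353
plate 0.59 [230. 183.  21.  23.] [0.528 0.055 0.025] zmax 0.029052992792609332
plate 0.18 [138. 223.  32.  30.] [ 0.578 -0.247  0.009] zmax 0.06955865237892189
pad 0.45 [324. 134.  21.  33.] [0.523 0.404 0.072] zmax 0.12799574881325296
mount 0.96 [349.  88.  63.  50.] [0.416 0.669 0.019] zmax 0.1135108910124558
mount 0.81 [249.  97.  55.  56.] [0.323 0.29  0.018] zmax 0.1142643449400461
mount 0.76 [267. 163.  44.  50.] [0.577 0.224 0.014] zmax 0.08767738974198368
beaker 0.57 [242. 226.  30.  30.] [0.714 0.034 0.041] zmax 0.07593502454153575
beaker 0.53 [229. 184.  24.  21.] [0.527 0.053 0.025] zmax 0.029052992792609332
jar 0.71 [ 82. 263.  28.  26.] [ 0.65  -0.427  0.065] zmax 0.07378748331515099
top cam at [0.281 0.133 1.954] fx 457.2887583884662
plate 0.51 [266. 194.  13.  16.] [0.526 0.053 0.025] zmax 0.0364783341177662
plate 0.3 [220. 175.  30.  44.] [0.56  0.22  0.014] zmax 0.08804847446995046
rest 0.59 [334. 182.  20.  27.] [ 0.562 -0.245  0.012] zmax 0.06949121316968737
mount 0.78 [104. 206.  40.  53.] [0.393 0.678 
[... 174 characters left out ...]
6895795470714
beaker 0.55 [272. 146.  14.  19.] [0.738 0.027 0.023] zmax 0.07939963015787498
bottle 0.6 [179. 199.  18.   9.] [0.505 0.403 0.091] zmax 0.1328017464536407
jar 0.54 [378. 168.  16.  15.] [ 0.636 -0.426  0.068] zmax 0.08126874002902011
{'t': 0.8, 'q': array([-0.922,  0.359,  0.012,  0.   , -1.224, -0.288]), 'dq': array([-0.001,  0.002, -0.   ,  0.001, -0.001, -0.001]), 'joint_efforts': array([ -0.   , -58.289,  29.364,   6.941,  -0.   ,  -0.   ]), 'position': array([ 0.238, -0.632,  0.253]), 'ee_rot': array([-0.564,  3.091, -0.   ]), 'wrist_force': array([ 0.224, -0.441,  1.015]), 'ft_torque': array([-0.006,  0.055,  0.018]), 'grip_force': 0.0, 'finger_gap': 0.08507994071395586}
```

Run:
```python
import cv2
a=cv2.imread("pics/scene0.png")[80:300,70:420]; cv2.imwrite("pics/s1.png",cv2.resize(a,None,fx=2.25,fy=2.25,interpolation=cv2.INTER_CUBIC))
a=cv2.imread("pics/top0.png")[130:270,90:410]; cv2.imwrite("pics/t1.png",cv2.resize(a,None,fx=2.5,fy=2.5,interpolation=cv2.INTER_CUBIC))
```

```text
(no output)
```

View pics/s1.png

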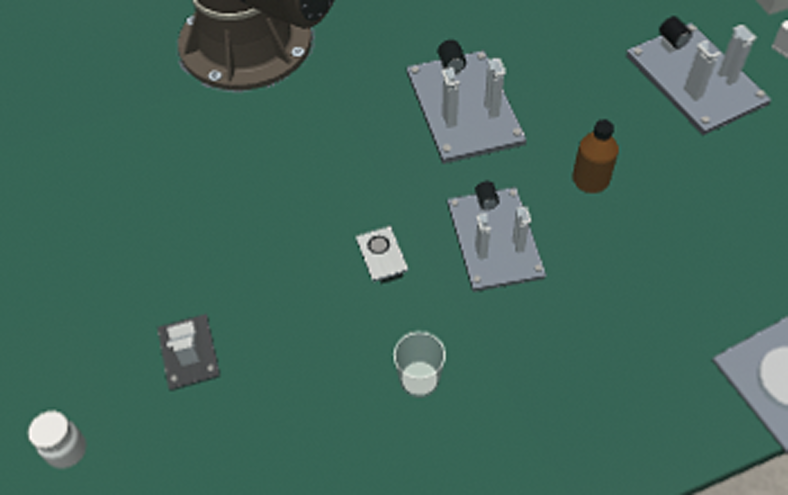

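View pics/t1.png

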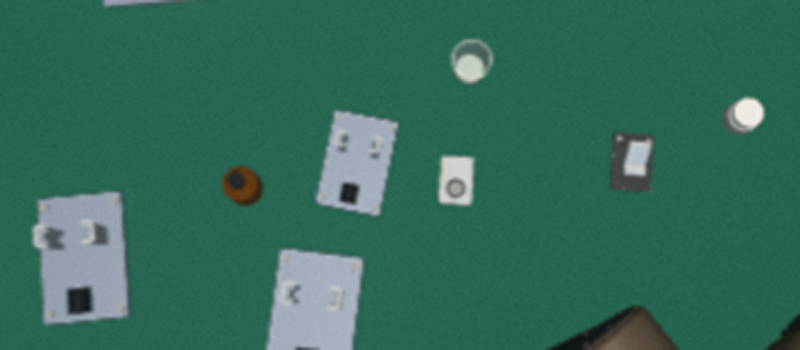

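The crops show three mount-like blocks in the scene view, at about px (289,188), (276,125) and (380,113). There is one plate at (240,194) with its window toward the robot, and the rest at (154,238). I'll measure sizes and poses.

Run:
```python
from h import *
np.set_printoptions(precision=4,suppress=True)
S={n:np.load(n+"0.npz") for n in("scene","top")}
for n,p in S.items():
    X=p["X"]; im=p["pixels"].astype(float)
    ng=im[...,1]-im[...,0]  # greenness
    for nm,c,r in(("mA",(.577,.224),.13),("mB",(.31,.29),.14),("mC",(.4,.675),.14),("rest",(.57,-.245),.08),("plate",(.527,.053),.06)):
        near=np.hypot(X[...,0]-c[0],X[...,1]-c[1])<r
        m=near&(ng<20)
        P=X[m]
        low=P[(P[:,2]<.035)]
        (cx,cy),wh,a=cv2.minAreaRect(low[:,:2].astype(np.float32))
        hi=P[P[:,2]>.075]
        print(n,nm,len(P),"rect",np.array([cx,cy]),np.array(wh),a,"z med",np.median(low[:,2]),"hi",len(hi),hi.mean(0) if len(hi) else "", np.percentile(P[:,2],[1,50,99]))
# rest heights & plate brightness
for n,p in S.items():
    X=p["X"]; m=np.hypot(X[...,0]-.565,X[...,1]+.245)<.05
    ys,xs=np.where(m); sl=np.s_[ys.min():ys.max()+1,xs.min():xs.max()+1]
    print(n,xs.min(),ys.min()); print((X[sl][...,2]*1000).astype(int)); print(p["pixels"][sl].mean(-1).astype(int))
```

```text
scene mA 1403 rect [0.552  0.2277] [0.1149 0.1765] 78.32076263427734 z med 0.013034908520785003 hi 84 [0.5813 0.2228 0.0867] [0.0056 0.0138 0.0919]
scene mB 1780 rect [0.2956 0.2964] [0.1495 0.2194] 83.40499877929688 z med 0.01724846378895728 hi 189 [0.3299 0.2894 0.1023] [0.008  0.0182 0.1193]
scene mC 1806 rect [0.3897 0.6926] [0.2143 0.159 ] 6.381272792816162 z med 0.017663612640974245 hi 222 [0.4223 0.6881 0.101 ] [0.0061 0.0192 0.1191]
scene rest 649 rect [ 0.5625 -0.2472] [0.0699 0.1015] 84.94763946533203 z med 0.00848618320759308 hi 3 [ 0.5833 -0.2439  0.0755] [0.003  0.0092 0.0729]
scene plate 365 rect [0.5182 0.0587] [0.0592 0.0966] 86.7467041015625 z med 0.024682541064911395 hi 0  [0.0026 0.0247 0.0304]
top mA 940 rect [0.5582 0.223 ] [0.1084 0.1637] 79.1296157836914 z med 0.013028401589801423 hi 46 [0.5833 0.2185 0.0891] [0.0007 0.0142 0.0929]
top mB 1655 rect [0.2967 0.2911] [0.1392 0.2102] 83.58951568603516 z med 0.015830593016819137 hi 83 [0.3264 0.2924 0.111 ] [0.0044 0.0166 0.1186]
top mC 1673 rect [0.3914 0.6892] [0.2107 0.1561] 6.823822021484375 z med 0.016037145036
[... 28229 characters left out ...]
7  93  94  95  95 105 110 118 111
   80  66  70  71  72]
 [ 73  77  71  70  67  70  70  70  68  67  66  68  68  67  68  68  73  72
   70  71  71  72  73]
 [ 73  73  74  75  72  70  72  69  70  67  70  69  69  67  68  70  67  69
   67  68  71  74  74]
 [ 74  71  73  71  66  71  71  73  71  67  70  68  68  69  68  68  68  67
   69  70  73  72  73]
 [ 72  75  73  70  65  68  70  70  70  74  72  70  68  68  68  69  69  70
   68  74  81  74  73]
 [ 74  72  71  70  67  66  71  69  73  85  72  70  71  67  69  67  66  69
   68  72  80  78  74]
 [ 74  72  73  72  71  71  72  72  70  72  66  66  69  68  64  64  65  73
   68  76  89  79  75]]<stdin>:19: RuntimeWarning: invalid value encountered in cast
```

```bash
cat > fit.py <<'E'
from h import *
from scipy.optimize import least_squares
def box(x0,x1,y0,y1,z0,z1): return np.array([[x,y,z] for x in(x0,x1) for y in(y0,y1) for z in(z0,z1)])
def place(V,x,y,yaw):
    c,s=np.cos(yaw),np.sin(yaw); return V@np.array([[c,s,0],[-s,c,0],[0,0,1]])+[x,y,0]
def render(p,hulls,win,ss=8):
    u0,v0,w,h=win; I=np.zeros((h*ss,w*ss),np.uint8)
    for V in hulls:
        uv=(proj(p,V)-[u0,v0]+.5)*ss-.5
        q=cv2.convexHull(np.round(uv*16).astype(np.int32)); cv2.fillConvexPoly(I,q,255,shift=4)
    return cv2.resize(I,(w,h),interpolation=cv2.INTER_AREA)/255.
def alpha(p,win):
    u0,v0,w,h=win; im=p["pixels"][v0:v0+h,u0:u0+w].astype(float); d=im[...,1]-im[...,0]
    b=np.median(np.r_[d[:2].ravel(),d[-2:].ravel()]); return np.clip(1-d/b,0,1)
def window(p,hulls,m=6):
    uv=np.vstack([proj(p,V) for V in hulls]); a=np.floor(uv.min(0)).astype(int)-m; b=np.ceil(uv.max(0)).astype(int)+m
    return a[0],a[1],b[0]-a[0],b[1]-a[1]
def fit(ps,hulls,x0,alph=alpha):
    wins=[window(p,[place(V,*x0) for V in hulls]) for p in ps]; A=[alph(p,w) for p,w in zip(ps,wins)]
    blur=lambda I:cv2.GaussianBlur(I,(0,0),1.)
    def f(q): return np.concatenate([(blur(render(p,[place(V,*(q*S)) for V in hulls],w))-blur(a)).ravel() for p,w,a in zip(ps,wins,A)])
    S=np.array([1,1,10.])
    r=least_squares(f,np.array(x0)/S,diff_step=None,x_scale=1e-3,method="trf",jac=lambda q:np.stack([(f(q+e)-f(q-e))/.004 for e in np.eye(3)*.002],1))
    return r.x*S,np.sqrt(np.mean(r.fun**2))
MOUNT=[box(-.0825,.0825,-.055,.055,0,.012)]
u,n=np.array([np.cos(.9599),0,np.sin(.9599)]),np.array([-np.sin(.9599),0,np.cos(.9599)])
c0=np.array([-.01,0,.032]); Y=np.array([0,1,0])
SLAB=np.array([c0+a*u+b*n+y*Y for a in(-.006,.05) for b in(-.006,0) for y in(-.017,.017)])
LEDGE=np.array([c0+a*u+b*n+y*Y for a in(-.006,0) for b in(-.006,.016) for y in(-.017,.017)])
REST=[box(-.05,.05,-.035,.035,0,.008),SLAB,LEDGE]
PLATE=[box(-.04,.04,-.027,.027,.016,.024),box(-.035,.035,-.017,.017,0,.016)]
E
python3 - <<'E'
from fit import *
np.set_printoptions(precision=4,suppress=True)
S={n:np.load(n+"0.npz") for n in("scene","top")}
for nm,H,x0 in(("mountbase",MOUNT,(.555,.225,-.2)),("rest",REST,(.565,-.247,-.07)),("plate",PLATE,(.526,.054,-.05))):
    for ks in(("scene",),("top",),("scene","top")):
        x,r=fit([S[k] for k in ks],H,x0); print(nm,ks,x,"yaw deg",np.degrees(x[2]),"rms",r)
E
```

```text
mountbase ('scene',) [ 0.5525  0.2274 -0.1956] yaw deg -11.208070945146265 rms 0.1358254405035377
mountbase ('top',) [ 0.5589  0.2233 -0.1892] yaw deg -10.841869157115344 rms 0.09309820823243638
mountbase ('scene', 'top') [ 0.5551  0.2259 -0.1933] yaw deg -11.077521881892784 rms 0.13343341825525132
rest ('scene',) [ 0.5608 -0.2472 -0.0817] yaw deg -4.678339066644059 rms 0.04575217199181266
rest ('top',) [ 0.5655 -0.2503 -0.0811] yaw deg -4.646180707069137 rms 0.05531149848748163
rest ('scene', 'top') [ 0.5623 -0.248  -0.0804] yaw deg -4.604740451307375 rms 0.074772114142917
plate ('scene',) [ 0.5234  0.0566 -0.0555] yaw deg -3.182478178826175 rms 0.03335659699331674
plate ('top',) [ 0.5284  0.0531 -0.0614] yaw deg -3.5179937877500627 rms 0.04459887184018237
plate ('scene', 'top') [ 0.5255  0.0554 -0.0533] yaw deg -3.052275973539556 rms 0.0696828063455805
```

Request:
drive_tool(steps=[[[0.144, 0.344, -0.066, 0, 0, -0.053, 1], [0.144, 0.344, -0.066, 0, 0, -0.053, 1], [0.144, 0.344, -0.066, 0, 0, -0.053, 1], [0.144, 0.344, -0.066, 0, 0, -0.053, 1], [0.144, 0.344, -0.066, 0, 0, -0.053, 1], [0.144, 0.344, -0.066, 0, 0, -0.053, 1], [0.144, 0.344, -0.066, 0, 0, -0.053, 1], [0.144, 0.344, -0.066, 0, 0, -0.053, 1], [0.144, 0.344, -0.066, 0, 0, -0.053, 1], [0.144, 0.344, -0.066, 0, 0, -0.053, 1]]], newtons=40)

```text
t: 1.8
position: [0.3827, -0.2862, 0.1874]
ee_rot: [0.09, 3.139, -0.0]
wrist_force: [0.5, 0.5, -0.7]
finger_gap: 0.085
grip_force: 0.0
```

Request:
drive_tool(steps=[[[0.147, 0.341, -0.067, 0.0019, 0.0333, 0, 1], [0.147, 0.341, -0.067, 0.0019, 0.0333, 0, 1], [0.147, 0.341, -0.067, 0.0019, 0.0333, 0, 1], [0.147, 0.341, -0.067, 0.0019, 0.0333, 0, 1], [0.147, 0.341, -0.067, 0.0019, 0.0333, 0, 1], [0.147, 0.341, -0.067, 0.0019, 0.0333, 0, 1], [0.147, 0.341, -0.067, 0.0019, 0.0333, 0, 1], [0.147, 0.341, -0.067, 0.0019, 0.0333, 0, 1], [0.147, 0.341, -0.067, 0.0019, 0.0333, 0, 1], [0.147, 0.341, -0.067, 0.0019, 0.0333, 0, 1]]])

```text
t: 2.8
position: [0.5298, 0.055, 0.1202]
ee_rot: [-0.079, -2.878, -0.011]
wrist_force: [0.3, -0.9, -0.0]
finger_gap: 0.0853
grip_force: 0.0
```

Run:
```python
from h import *
p=capture("scene"); save(p,"s2.png",(180,100,140,130),5.5/1.2)
print(get_state()['q'],proj(p,[get_state()['position'],[.526,.055,.024]]))
```

```text
[ 0.39518845  0.4050811  -0.22991591 -0.12325187 -1.17680179 -1.95799216] [[239.91994639 176.43981927]
 [239.07616597 192.30761448]]
```

View pics/s2.png

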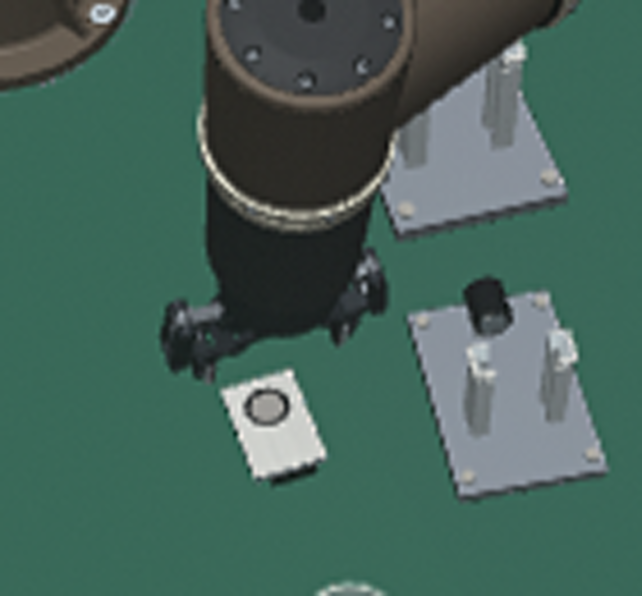

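Request:
drive_tool(steps=[[[0, 0, -0.3, 0, 0, 0, 1], [0, 0, -0.3, 0, 0, 0, 1], [0, 0, -0.2, 0, 0, 0, 1], [0, 0, -0.12, 0, 0, 0, 1], [0, 0, -0.06, 0, 0, 0, 1], [0, 0, 0, 0, 0, 0, -1], [0, 0, 0, 0, 0, 0, -1], [0, 0, 0, 0, 0, 0, -1], [0, 0, 0, 0, 0, 0, -1], [0, 0, 0, 0, 0, 0, -1]]])

```text
t: 3.85
position: [0.5301, 0.0537, 0.0235]
ee_rot: [-0.079, -2.881, -0.012]
wrist_force: [-0.0, 0.4, 6.0]
finger_gap: 0.0527
grip_force: 42.7
```

Request:
drive_tool(steps=[[[0, 0, 0.05, 0, 0, 0, -1], [0, 0, 0.2, 0, 0, 0, -1], [0, 0, 0.25, 0, 0, 0, -1], [0, 0, 0.25, 0, 0, 0, -1], [0, 0, 0.25, 0, 0, 0, -1], [0, 0, 0.1, 0, 0, -0.029, -1], [0, 0, 0, 0, 0, 0, -1]]], newtons=60)

```text
t: 4.55
position: [0.5299, 0.0537, 0.1336]
ee_rot: [-0.115, -2.88, -0.017]
wrist_force: [1.0, 0.7, -0.9]
finger_gap: 0.0531
grip_force: 63.1
```

Run:
```python
from h import *
s=get_state(); print(s['q'],s['position'],s['wrist_force'],s['finger_gap'])
p=capture("scene"); X=cloud(p)
np.savez("scene1.npz",X=X,**{k:np.array(v) for k,v in p.items()})
save(p,"s3.png",(190,120,100,90),5)
```

```text
[ 0.38523739  0.38190825 -0.22457071 -0.12535095 -1.199075   -1.97615414] [0.52987857 0.05367718 0.13355914] [ 1.02929621  0.68123807 -0.91063663] 0.053086883024229314
```

View pics/s3.png

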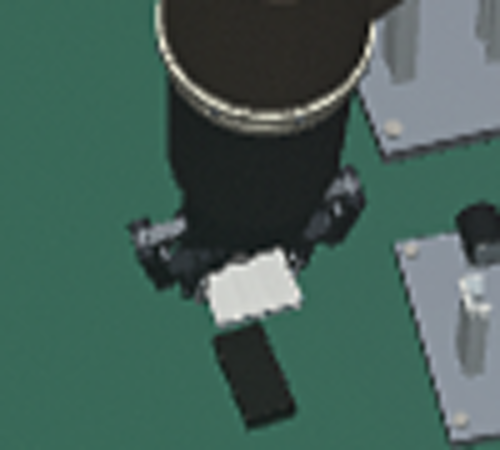

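Request:
drive_tool(steps=[[[0.024, -0.302, 0, -0.0098, -0.1218, 0, -1], [0.024, -0.302, 0, -0.0098, -0.1218, 0, -1], [0.024, -0.302, 0, -0.0098, -0.1218, 0, -1], [0.024, -0.302, 0, -0.0098, -0.1218, 0, -1], [0.024, -0.302, 0, -0.0098, -0.1218, 0, -1], [0.024, -0.302, 0, -0.0098, -0.1218, 0, -1], [0.024, -0.302, 0, -0.0098, -0.1218, 0, -1], [0.024, -0.302, 0, -0.0098, -0.1218, 0, -1], [0.024, -0.302, 0, -0.0098, -0.1218, 0, -1], [0.024, -0.302, 0, -0.0098, -0.1218, 0, -1]]])

```text
t: 5.6
position: [0.5432, -0.2344, 0.1343]
ee_rot: [0.102, 2.569, -0.035]
wrist_force: [-0.2, -2.8, -0.5]
finger_gap: 0.0525
grip_force: 63.4
```

Run:
```python
from h import *
np.set_printoptions(precision=4,suppress=True)
from scipy.spatial.transform import Rotation as R
s=get_state(); print(s['q'],s['position'],s['wrist_force'],s['finger_gap']); T=R.from_rotvec(s['ee_rot']); print(T.as_matrix())
for n in("top","scene"):
    p=capture(n); X=cloud(p)
    np.savez(n+"2.npz",X=X,**{k:np.array(v) for k,v in p.items()})
    im=p["pixels"].astype(int)
    m=(im.min(-1)>140)&(np.abs(X-s['position']).max(-1)<.09)&(X[...,2]>.02)
    P=X[m]; ys,xs=np.where(m); print(n,m.sum(),P.min(0),P.max(0),P.mean(0), xs.min(),xs.max(),ys.min(),ys.max())
    save(p,n+"3.png",(100,180,110,90) if n=="scene" else (290,140,110,90),7)
```

```text
[-0.0755  0.138  -0.8083  0.1018 -0.0542 -1.6749] [ 0.5432 -0.2344  0.1343] [-0.2318 -2.8119 -0.5199] 0.05249706364314144
[[-0.839   0.0804  0.5381]
 [ 0.0659  0.9968 -0.0462]
 [-0.5401 -0.0033 -0.8416]]
top 121 [ 0.5355 -0.265   0.1247] [ 0.5737 -0.2104  0.1903] [ 0.5572 -0.238   0.1481] 339 353 187 197
scene 175 [ 0.5113 -0.2656  0.0447] [ 0.5869 -0.2024  0.1633] [ 0.5644 -0.2392  0.1206] 134 158 201 235
```

View pics/scene3.png

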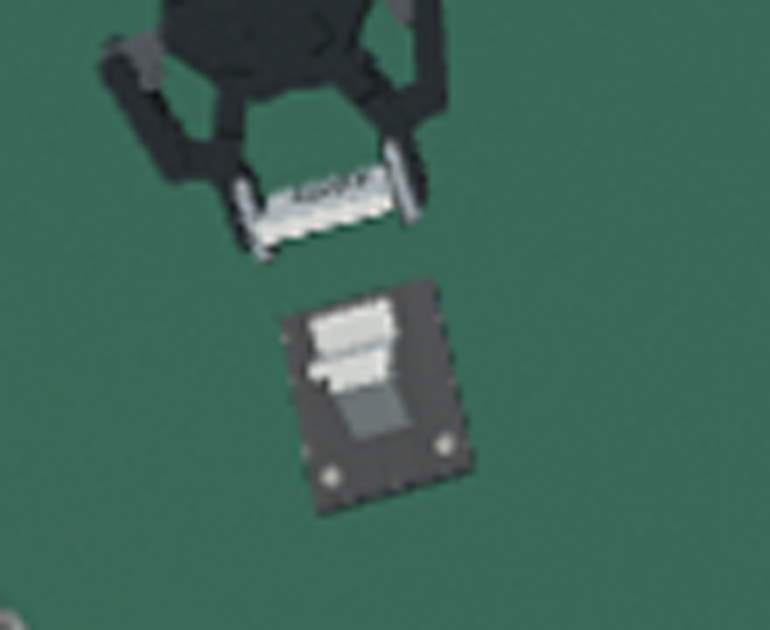

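```bash
cat >> h.py <<'E'
from scipy.spatial.transform import Rotation as Rot
def delta(pos,rotvec):
    "shift (units .1 m) and turn (units 45 deg) from the measured pose to the target"
    s=get_state(); d=(np.array(pos)-s['position'])/.1; r=(Rot.from_rotvec(rotvec)*Rot.from_rotvec(s['ee_rot']).inv()).as_rotvec()/(np.pi/4)
    print("shift",d.round(3),"turn",r.round(4)); return d,r
E
python3 -c "
from h import *
delta([.5301,.0537,.1235],[-.079,-2.881,-.012])"
```

```text
shift [-0.152  2.88  -0.12 ] turn [0.0752 1.0585 0.0371]
```

Request:
drive_tool(steps=[[[-0.015, 0.288, -0.012, 0.0075, 0.1058, 0.0037, -1], [-0.015, 0.288, -0.012, 0.0075, 0.1058, 0.0037, -1], [-0.015, 0.288, -0.012, 0.0075, 0.1058, 0.0037, -1], [-0.015, 0.288, -0.012, 0.0075, 0.1058, 0.0037, -1], [-0.015, 0.288, -0.012, 0.0075, 0.1058, 0.0037, -1], [-0.015, 0.288, -0.012, 0.0075, 0.1058, 0.0037, -1], [-0.015, 0.288, -0.012, 0.0075, 0.1058, 0.0037, -1], [-0.015, 0.288, -0.012, 0.0075, 0.1058, 0.0037, -1], [-0.015, 0.288, -0.012, 0.0075, 0.1058, 0.0037, -1], [-0.015, 0.288, -0.012, 0.0075, 0.1058, 0.0037, -1]]])

```text
t: 6.7
position: [0.5329, 0.056, 0.1253]
ee_rot: [-0.074, -2.881, -0.009]
wrist_force: [1.1, 0.9, -1.8]
finger_gap: 0.0523
grip_force: 63.5
```

```bash
python3 -c "
from h import *
delta([.5301,.0537,.0235],[-.079,-2.881,-.012])"
```

```text
shift [-0.028 -0.023 -1.018] turn [ 0.0017 -0.0003 -0.0044]
```

Request:
drive_tool(steps=[[[-0.028, -0.023, -0.2, 0, 0, -0.0044, -1], [0, 0, -0.3, 0, 0, 0, -1], [0, 0, -0.3, 0, 0, 0, -1], [0, 0, -0.15, 0, 0, 0, -1], [0, 0, -0.05, 0, 0, 0, -1], [0, 0, -0.015, 0, 0, 0, -1], [0, 0, 0, 0, 0, 0, 1], [0, 0, 0, 0, 0, 0, 1], [0, 0, 0, 0, 0, 0, 1], [0, 0, 0, 0, 0, 0, 1]]])

```text
t: 7.7
position: [0.5307, 0.0531, 0.0256]
ee_rot: [-0.078, -2.886, -0.016]
wrist_force: [-0.2, -0.2, 0.6]
finger_gap: 0.0856
grip_force: 0.0
```

Request:
drive_tool(steps=[[[0, 0, 0.05, 0.005, 0.111, 0, 1], [0, 0, 0, 0.005, 0.111, 0, 1], [0, 0, 0, 0.005, 0.111, 0, 1], [0, 0, 0, 0.005, 0.111, 0, 1], [-0.006, 0.006, -0.07, 0, 0, 0, 1], [0, 0, 0, 0, 0, 0, -1], [0, 0, 0, 0, 0, 0, -1], [0, 0, 0, 0, 0, 0, -1], [0, 0, 0, 0, 0, 0, -1], [0, 0, 0, 0, 0, 0, -1]]], newtons=40)

```text
t: 8.7
position: [0.5296, 0.0539, 0.0234]
ee_rot: [-0.069, -2.537, -0.022]
wrist_force: [1.4, 0.2, 1.2]
finger_gap: 0.0529
grip_force: 42.2
```

Run:
```python
from h import *
np.set_printoptions(precision=4,suppress=True)
s=get_state(); print(s['q'],s['position'],s['wrist_force'],Rot.from_rotvec(s['ee_rot']).as_matrix())
p=capture("top"); save(p,"t4.png",(235,165,80,70),8)
```

```text
[ 0.3185  0.7081 -0.0345 -0.2118 -1.4028 -1.8467] [0.5296 0.0539 0.0234] [1.365  0.2323 1.2434] [[-0.822   0.0548 -0.5669]
 [ 0.045   0.9985  0.0313]
 [ 0.5677  0.0002 -0.8232]]
```

View pics/t4.png

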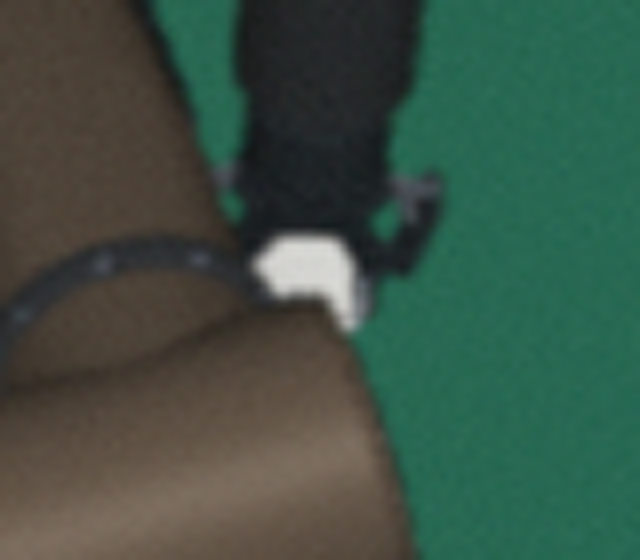

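Request:
drive_tool(steps=[[[0, 0, 0.05, 0, 0, 0, -1], [0, 0, 0.2, 0, 0, 0, -1], [0, 0, 0.25, 0, 0, 0, -1], [0, 0, 0.25, 0, 0, 0, -1], [0, 0, 0.25, 0, 0, -0.033, -1], [0.024, -0.3, 0.1, -0.0098, -0.1218, 0, -1], [0.024, -0.3, 0, -0.0098, -0.1218, 0, -1], [0.024, -0.3, 0, -0.0098, -0.1218, 0, -1], [0.024, -0.3, 0, -0.0098, -0.1218, 0, -1], [0.024, -0.3, 0, -0.0098, -0.1218, 0, -1]]], newtons=60)

```text
t: 9.75
position: [0.5417, -0.0975, 0.1335]
ee_rot: [-0.122, -3.019, -0.008]
wrist_force: [0.0, -0.5, -1.5]
finger_gap: 0.0525
grip_force: 62.9
```

Request:
drive_tool(steps=[[[0.024, -0.3, 0, -0.0098, -0.1218, 0, -1], [0.024, -0.3, 0, -0.0098, -0.1218, 0, -1], [0.024, -0.3, 0, -0.0098, -0.1218, 0, -1], [0.024, -0.3, 0, -0.0098, -0.1218, 0, -1], [0.024, -0.3, 0, -0.0098, -0.1218, 0, -1]]])

```text
t: 10.25
position: [0.553, -0.2475, 0.1336]
ee_rot: [0.112, 2.78, -0.021]
wrist_force: [1.1, -0.2, -0.8]
finger_gap: 0.0528
grip_force: 62.9
```

Run:
```python
from h import *
np.set_printoptions(precision=4,suppress=True)
s=get_state(); print(s['q'],s['position'],s['wrist_force'],"\n",Rot.from_rotvec(s['ee_rot']).as_matrix())
a=np.radians(180-20.5+0)
T=Rot.from_euler('z',-4.63,degrees=True)*Rot.from_euler('y',-55+34.54,degrees=True)*Rot.from_matrix(np.diag([-1,1,-1]))
delta([.5533,-.248,.0974],T.as_rotvec())
# held plate: plane fit from the scene cloud
p=capture("scene"); X=cloud(p); im=p["pixels"].astype(int)
m=(im.min(-1)>150)&(np.abs(X-s['position']).max(-1)<.08)&(X[...,2]>.085)
P=X[m]; c=np.median(P,0); ok=np.abs(P-c).max(1)<.06; P=P[ok]
for i in range(4):
    c=P.mean(0); w,V=np.linalg.eigh(np.cov(P.T)); d=(P-c)@V[:,0]; P=P[np.abs(d)<.004]
print(len(P),c,V[:,0],w)
save(p,"s5.png",(100,180,110,90),7)
```

```text
[-0.1034  0.2041 -0.5666 -0.0178 -0.4412 -1.5333] [ 0.553  -0.2475  0.1336] [ 1.0532 -0.2122 -0.7928] 
 [[-0.9332  0.0806  0.3502]
 [ 0.0753  0.9967 -0.0287]
 [-0.3514 -0.0004 -0.9362]]
shift [ 0.003 -0.005 -0.362] turn [ 0.0007  0.0025 -0.0002]
56 [ 0.5746 -0.2484  0.1619] [-0.3223  0.0236  0.9463] [0.     0.     0.0003]
```

View pics/s5.png

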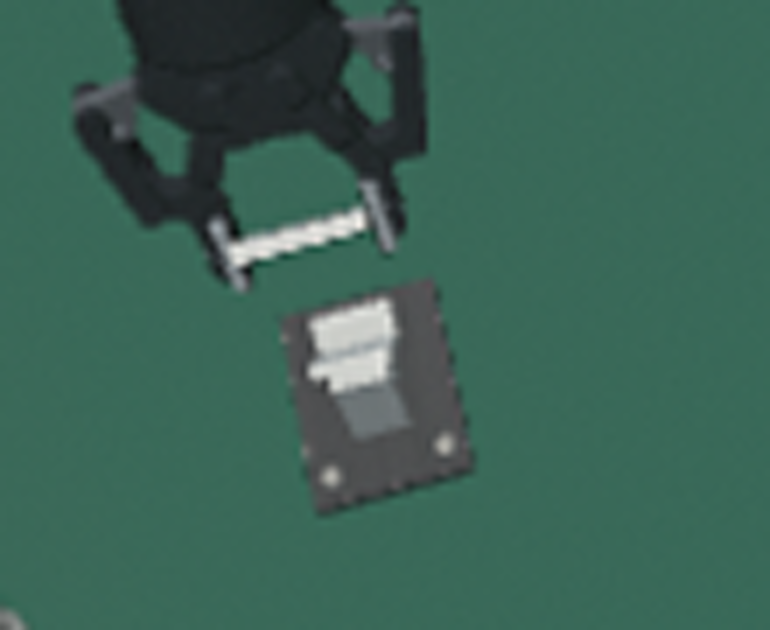

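Request:
drive_tool(steps=[[[0.003, -0.005, -0.12, 0, 0, 0, -1], [0, 0, -0.12, 0, 0, 0, -1], [0, 0, -0.12, 0, 0, 0, -1], [0.076, -0.006, -0.054, 0, 0, 0, -1], [0.076, -0.006, -0.054, 0, 0, 0, -1], [0.076, -0.006, -0.054, 0, 0, 0, -1], [0, 0, 0, 0, 0, 0, -1]]], newtons=40)

```text
t: 11.0
position: [0.578, -0.2483, 0.0801]
ee_rot: [0.111, 2.785, -0.019]
wrist_force: [-0.1, 0.1, -0.8]
finger_gap: 0.0527
grip_force: 63.6
```

Request:
drive_tool(steps=[[[-0.023, 0.002, -0.033, 0, 0, 0, -1], [-0.023, 0.002, -0.033, 0, 0, 0, -1], [-0.006, 0, -0.008, 0, 0, 0, -1], [0, 0, 0, 0, 0, 0, -1]]])

```text
t: 11.4
position: [0.5713, -0.2482, 0.0729]
ee_rot: [0.113, 2.785, -0.019]
wrist_force: [0.5, 0.2, -1.1]
finger_gap: 0.053
grip_force: 63.6
```

Request:
drive_tool(steps=[[[-0.006, 0, -0.008, 0, 0, 0, -1], [-0.003, 0, -0.004, 0, 0, 0, -1], [0, 0, 0, 0, 0, 0, -1]]])

```text
t: 11.7
position: [0.5711, -0.2484, 0.0724]
ee_rot: [0.113, 2.784, -0.02]
wrist_force: [0.3, -0.3, 0.3]
finger_gap: 0.0529
grip_force: 63.7
```

Request:
drive_tool(steps=[[[0, 0, 0, 0, 0, 0, 1], [0, 0, 0, 0, 0, 0, 1], [0, 0, 0, 0, 0, 0, 1], [0, 0, 0, 0, 0, 0, 1], [-0.07, 0.006, 0.187, 0, 0, 0, 1], [-0.105, 0.009, 0.28, 0, 0, 0, 1], [-0.105, 0.009, 0.28, 0, 0, 0, 1], [-0.105, 0.009, 0.28, 0, 0, 0, 1]]])

```text
t: 12.5
position: [0.5315, -0.2449, 0.1755]
ee_rot: [0.113, 2.785, -0.019]
wrist_force: [1.1, -0.4, -0.3]
finger_gap: 0.0853
grip_force: 0.0
```

Run:
```python
from h import *
from fit import fit,window,SLAB
np.set_printoptions(precision=4,suppress=True)
s=get_state(); print(s['q'],s['position'],s['wrist_force'])
for n in("scene","top"):
    p=capture(n); X=cloud(p); np.savez(n+"5.npz",X=X,**{k:np.array(v) for k,v in p.items()})
    im=p["pixels"].astype(int); m=(im.min(-1)>140)&(np.abs(X-[.58,-.25,.07]).max(-1)<.06)&(X[...,2]>.02)
    P=X[m]; print(n,m.sum(),P.mean(0),np.percentile(P,[3,97],0))
save(capture("scene"),"s6.png",(110,185,90,80),7)
```

```text
[-0.1031  0.1188 -0.5537 -0.0158 -0.5442 -1.5366] [ 0.5315 -0.2449  0.1755] [ 1.0743 -0.4181 -0.2568]
scene 138 [ 0.5793 -0.2479  0.0761] [[ 0.5404 -0.2717  0.0391]
 [ 0.5983 -0.2245  0.1024]]
top 119 [ 0.584  -0.2511  0.0868] [[ 0.5659 -0.2749  0.065 ]
 [ 0.5997 -0.2258  0.1064]]
```

View pics/s6.png

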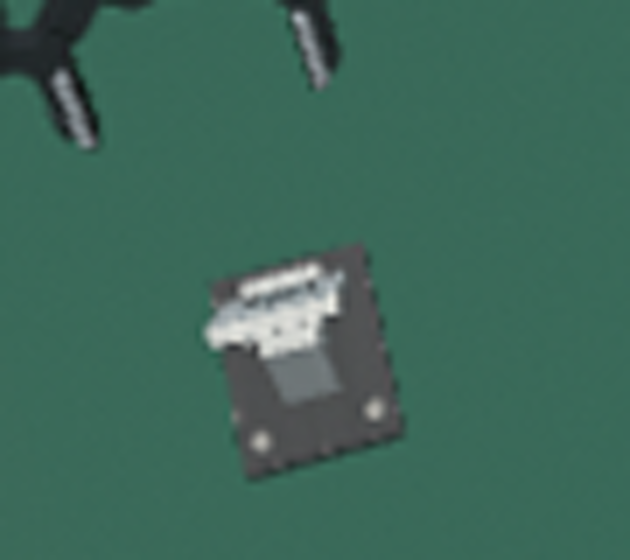

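Run:
```python
from h import *
np.set_printoptions(precision=4,suppress=True)
a=np.radians(55); u=np.array([np.cos(a),0,np.sin(a)]); n=np.array([-np.sin(a),0,np.cos(a)])
Z=Rot.from_euler('z',-4.63,degrees=True); M=Z.as_matrix()@np.stack([[0,-1,0],n,-u],1)
rv=Rot.from_matrix(M).as_rotvec(); print("rv",rv)
d,r=delta([.656,-.256,.20],rv); print(np.linalg.norm(r)*45, d/14, r/14)
```

```text
rv [ 1.8037 -1.9557 -0.6166]
shift [ 1.232 -0.109  0.229] turn [0.3358 0.9388 2.0493]
102.55305666733182 [ 0.088  -0.0078  0.0163] [0.024  0.0671 0.1464]
```

Request:
drive_tool(steps=[[[0.088, -0.008, 0.06, 0.024, 0.067, 0.1464, 0], [0.088, -0.008, 0.06, 0.024, 0.067, 0.1464, 0], [0.088, -0.008, 0.06, 0.024, 0.067, 0.1464, 0], [0.088, -0.008, 0.06, 0.024, 0.067, 0.1464, 0], [0.088, -0.008, 0.06, 0.024, 0.067, 0.1464, 0], [0.088, -0.008, 0.06, 0.024, 0.067, 0.1464, 0], [0.088, -0.008, 0.06, 0.024, 0.067, 0.1464, 0], [0.088, -0.008, -0.03, 0.024, 0.067, 0.1464, 0], [0.088, -0.008, -0.03, 0.024, 0.067, 0.1464, 0], [0.088, -0.008, -0.03, 0.024, 0.067, 0.1464, 0]]])

```text
t: 13.65
position: [0.6205, -0.2533, 0.2058]
ee_rot: [1.427, -2.52, -0.494]
wrist_force: [0.1, -0.6, -0.5]
finger_gap: 0.0426
grip_force: 0.0
```

Run:
```python
from h import *
print(get_state()['q'].round(3)); d,r=delta([.656,-.256,.187],[1.8037,-1.9557,-.6166])
```

```text
[-0.169  0.612  0.312 -0.129 -1.643 -0.356]
shift [ 0.355 -0.027 -0.188] turn [0.0989 0.2613 0.5782]
```

Request:
drive_tool(steps=[[[0.089, -0.007, -0.047, 0.0247, 0.0653, 0.1446, 0], [0.089, -0.007, -0.047, 0.0247, 0.0653, 0.1446, 0], [0.089, -0.007, -0.047, 0.0247, 0.0653, 0.1446, 0], [0.089, -0.007, -0.047, 0.0247, 0.0653, 0.1446, 0], [0, 0, 0, 0, 0, 0, 0]]])

```text
t: 14.15
position: [0.6562, -0.2537, 0.1824]
ee_rot: [1.803, -1.95, -0.622]
wrist_force: [-0.4, -0.0, -2.2]
finger_gap: 0.0431
grip_force: 0.0
```

Run:
```python
from h import *
print(get_state()['q'].round(3)); delta([.5934,-.2512,.0966],[1.8037,-1.9557,-.6166])
p=capture("scene"); save(p,"s7.png",(110,165,100,90),6)
```

```text
[-0.09   0.816  0.502  0.006 -1.874  0.011]
shift [-0.628  0.025 -0.858] turn [-0.0023 -0.0071 -0.0022]
```

View pics/s7.png

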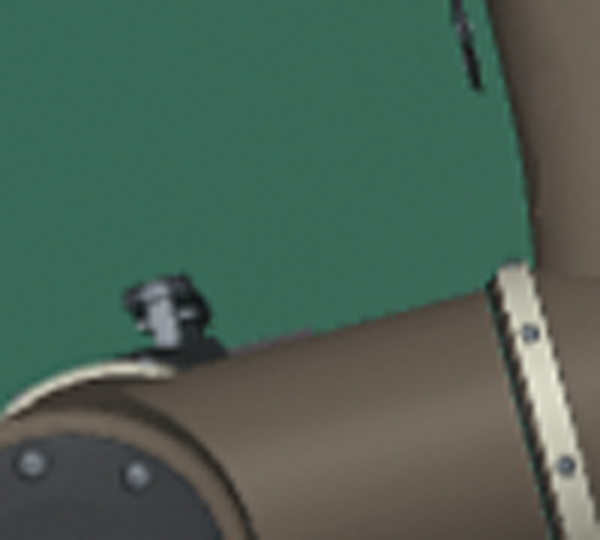

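Request:
drive_tool(steps=[[[-0.12, 0.025, -0.16, -0.002, -0.007, -0.002, 0], [-0.14, 0, -0.19, 0, 0, 0, 0], [-0.14, 0, -0.19, 0, 0, 0, 0], [-0.12, 0, -0.16, 0, 0, 0, 0], [-0.07, 0, -0.1, 0, 0, 0, 0], [-0.038, 0, -0.058, 0, 0, 0, 0], [0, 0, 0, 0, 0, 0, 0]]])

```text
t: 14.9
position: [0.5926, -0.2535, 0.1029]
ee_rot: [1.803, -1.968, -0.609]
wrist_force: [0.2, -0.4, -0.3]
finger_gap: 0.0429
grip_force: 0.0
```

Request:
drive_tool(steps=[[[0.008, 0.02, -0.04, 0, 0.012, -0.005, 0], [0, 0, -0.023, 0, 0, 0, 0], [0, 0, 0, 0, 0, 0, 0]]])

```text
t: 15.2
position: [0.5941, -0.2511, 0.0963]
ee_rot: [1.795, -1.965, -0.617]
wrist_force: [-0.4, 0.9, -1.0]
finger_gap: 0.0427
grip_force: 0.0
```

Run:
```python
from h import *
delta([.5934,-.2512,.0966],[1.8037,-1.9557,-.6166])
```

```text
shift [-0.007 -0.001  0.003] turn [0.0027 0.0002 0.0114]
```

Positioned within 1 mm. Now close gently.

Request:
drive_tool(steps=[[[-0.007, 0, 0.003, 0.002, 0, 0.011, -0.3], [0, 0, 0, 0, 0, 0, -0.6], [0, 0, 0, 0, 0, 0, -1], [0, 0, 0, 0, 0, 0, -1], [0, 0, 0, 0, 0, 0, -1], [0, 0, 0, 0, 0, 0, -1]]], newtons=25)

```text
t: 15.8
position: [0.5933, -0.2513, 0.0972]
ee_rot: [1.803, -1.957, -0.615]
wrist_force: [1.3, -0.1, 0.8]
finger_gap: 0.0073
grip_force: 27.9
```

Request:
drive_tool(steps=[[[0, 0, 0, 0, 0, 0, -1], [0, 0, 0.05, 0, 0, 0, -1], [0, 0, 0.2, 0, 0, 0, -1], [0, 0, 0.3, 0, 0, 0, -1], [0, 0, 0.3, 0, 0, 0, -1], [0, 0, 0.3, 0, 0, 0, -1], [0, 0, 0.2, 0, 0, 0, -1]]], newtons=50)

```text
t: 16.5
position: [0.5932, -0.2515, 0.2346]
ee_rot: [1.804, -1.958, -0.614]
wrist_force: [0.3, 0.9, -1.5]
finger_gap: 0.0066
grip_force: 51.9
```

Run:
```python
from fit import *
np.set_printoptions(precision=4,suppress=True)
for n,b in(("scene",(.5525,.2274,-.1956)),("top",(.5589,.2233,-.1892))):
    p=np.load(n+"0.npz"); X=p["X"]; c,s=np.cos(b[2]),np.sin(b[2])
    m=np.hypot(X[...,0]-.58,X[...,1]-.22)<.09
    P=X[m]-[b[0],b[1],0]; L=np.c_[P[:,:2]@np.array([[c,-s],[s,c]]),P[:,2]]; I=p["pixels"][m].mean(-1)
    for lo,hi in((.03,.06),(.06,.08),(.08,.1)):
      for sg in(1,-1):
        q=L[(L[:,2]>lo)&(L[:,2]<hi)&(L[:,1]*sg>0)&(L[:,0]>-.02)]
        print(n,lo,sg,len(q),"x",np.percentile(q[:,0],[3,50,97]),"y",np.percentile(q[:,1],[3,50,97]))
    q=L[(L[:,2]>.03)&(L[:,0]<-.02)]; print("barrel",len(q),np.percentile(q,[3,50,97],0).ravel())
s=get_state(); print(s['q'],s['position'],s['finger_gap'])
```

```text
scene 0.03 1 32 x [0.0179 0.0381 0.0408] y [0.0207 0.0241 0.0328]
scene 0.03 -1 30 x [0.0187 0.0391 0.0417] y [-0.0359 -0.0346 -0.025 ]
scene 0.06 1 27 x [0.0198 0.0378 0.0408] y [0.0205 0.0253 0.0334]
scene 0.06 -1 29 x [0.0214 0.0381 0.042 ] y [-0.0357 -0.0308 -0.0229]
scene 0.08 1 39 x [0.0162 0.0254 0.0411] y [0.0214 0.0298 0.035 ]
scene 0.08 -1 31 x [0.0149 0.0247 0.0422] y [-0.0371 -0.0308 -0.0229]
barrel 82 [-0.0604 -0.0156  0.0313 -0.0423 -0.0032  0.049  -0.0357  0.0118  0.0561]
top 0.03 1 6 x [-0.0071  0.0135  0.0305] y [0.0243 0.0277 0.032 ]
top 0.03 -1 5 x [0.0121 0.0181 0.0309] y [-0.0349 -0.0282 -0.0244]
top 0.06 1 4 x [0.0146 0.025  0.0306] y [0.0221 0.0269 0.0311]
top 0.06 -1 2 x [0.0125 0.0126 0.0127] y [-0.033  -0.0309 -0.0288]
top 0.08 1 21 x [0.0119 0.0269 0.0372] y [0.0209 0.0294 0.0351]
top 0.08 -1 21 x [0.0133 0.0271 0.037 ] y [-0.0375 -0.0313 -0.0242]
barrel 45 [-0.0669 -0.0143  0.038  -0.0547 -0.0017  0.0515 -0.0431  0.0117  0.0615]
[-0.0941  0.6732  0.3486  0.0084 -1.8546  0.0123] [ 0.5932 -0.2515  0.2346] 0.006648895651574713
```

Run:
```python
from h import *
M=Rot.from_euler('z',-11.02,degrees=True).as_matrix()@np.array([[0,-1,0],[-1,0,0],[0,0,-1.]])
rv=Rot.from_matrix(M).as_rotvec(); print(rv); d,r=delta([.5827,.2201,.21],rv); print(d/15,r/15)
```

```text
[ 1.99787554 -2.42447885 -0.        ]
shift [-0.105  4.716 -0.246] turn [-0.1046 -0.7681 -0.1366]
[-0.00698753  0.31439789 -0.01639003] [-0.00697169 -0.05120592 -0.00910609]
```

Request:
drive_tool(steps=[[[-0.007, 0.314, -0.016, -0.007, -0.0512, -0.0091, -1], [-0.007, 0.314, -0.016, -0.007, -0.0512, -0.0091, -1], [-0.007, 0.314, -0.016, -0.007, -0.0512, -0.0091, -1], [-0.007, 0.314, -0.016, -0.007, -0.0512, -0.0091, -1], [-0.007, 0.314, -0.016, -0.007, -0.0512, -0.0091, -1], [-0.007, 0.314, -0.016, -0.007, -0.0512, -0.0091, -1], [-0.007, 0.314, -0.016, -0.007, -0.0512, -0.0091, -1], [-0.007, 0.314, -0.016, -0.007, -0.0512, -0.0091, -1], [-0.007, 0.314, -0.016, -0.007, -0.0512, -0.0091, -1], [-0.007, 0.314, -0.016, -0.007, -0.0512, -0.0091, -1]]])

```text
t: 17.5
position: [0.5856, 0.0638, 0.2163]
ee_rot: [1.946, -2.277, -0.225]
wrist_force: [0.8, 0.3, -1.8]
finger_gap: 0.0067
grip_force: 51.9
```

Request:
drive_tool(steps=[[[-0.007, 0.314, -0.016, -0.007, -0.0512, -0.0091, -1], [-0.007, 0.314, -0.016, -0.007, -0.0512, -0.0091, -1], [-0.007, 0.314, -0.016, -0.007, -0.0512, -0.0091, -1], [-0.007, 0.314, -0.016, -0.007, -0.0512, -0.0091, -1], [-0.007, 0.314, -0.016, -0.007, -0.0512, -0.0091, -1], [0, 0, 0, 0, 0, 0, -1]]])

```text
t: 18.1
position: [0.5813, 0.2227, 0.208]
ee_rot: [2.002, -2.421, -0.002]
wrist_force: [-0.1, -0.5, -0.2]
finger_gap: 0.0071
grip_force: 51.9
```

Run:
```python
from h import *
np.set_printoptions(precision=4,suppress=True)
print(get_state()['q'].round(3)); delta([.5827,.2201,.196],[1.99787554,-2.42447885,0])
for n in("scene","top"):
    p=capture(n); X=cloud(p); np.savez(n+"8.npz",X=X,**{k:np.array(v) for k,v in p.items()})
    if n=="scene":
        im=p["pixels"].astype(int); u=proj(p,get_state()['position'])[0]; print(u)
        save(p,"s8.png",(int(u[0])-50,int(u[1])-35,100,85),7)
```

```text
[ 0.679  0.305 -0.172 -0.001 -1.094 -0.867]
shift [ 0.014 -0.026 -0.12 ] turn [-0.0004 -0.0015 -0.0043]
[296.8042 153.5397]
```

View pics/s8.png

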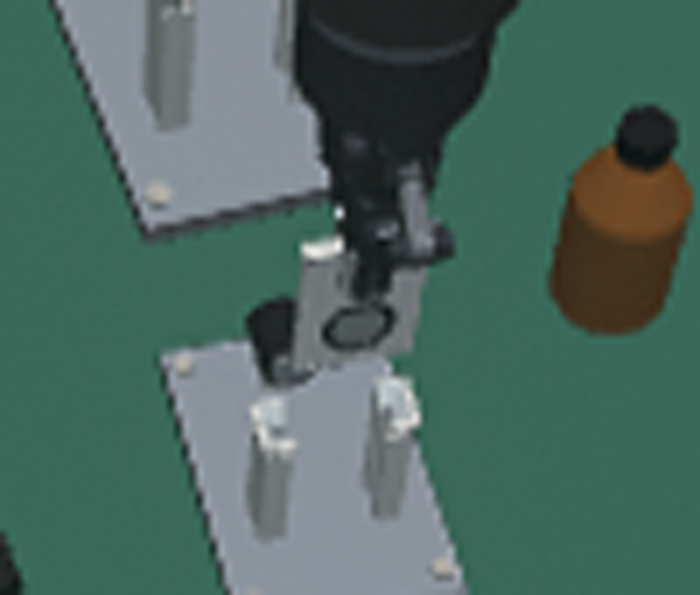

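```bash
cat > f2.py <<'E'
from fit import *
from scipy.optimize import minimize
np.set_printoptions(precision=4,suppress=True)
S0={n:np.load(n+"0.npz") for n in("scene","top")}
B={"scene":(.5525,.2274,-.1956),"top":(.5589,.2233,-.1892)}; yaw=-.1924
# channels, hard depth mask
def chans(q):
    x,y,w,t=q; H=[box(-t,t,22e-3,w,.012,.09),box(-t,t,-w,-22e-3,.012,.09)]
    return [place(V,x,y,yaw) for V in H]
for n,p in S0.items():
    b=B[n]; z0=(b[0]+.0275*np.cos(yaw),b[1]+.0275*np.sin(yaw),.0335,.0105)
    win=window(p,chans(z0),4); u,v,w,h=win; Xz=p["X"][v:v+h,u:u+w]
    A=(np.nan_to_num(Xz[...,2])>.03).astype(float)
    d=(Xz[...,:2]-np.array(z0[:2])); A[(d@np.array([np.cos(yaw),np.sin(yaw)])<-.03)]=0
    # drop low part of model too: compare only where model/base separable
    def cost(q):
        x,y,ww,t=q*1e-3; H=[place(box(-t,t,s*22e-3,s*ww,.03,.09),x,y,yaw) for s in(1,-1)]
        return np.sum((cv2.GaussianBlur(render(p,H,win),(0,0),.7)-cv2.GaussianBlur(A,(0,0),.7))**2)
    r=minimize(cost,np.array(z0)*1e3,method="Nelder-Mead",options=dict(initial_simplex=np.array(z0)*1e3+np.vstack([np.zeros(4),np.diag([4,4,3,3])])))
    x=r.x; o=(x[:2]*1e-3-np.array(b[:2])); print(n,"slot",x,r.fun,A.sum(),"in base frame",o@np.array([np.cos(yaw),np.sin(yaw)]),o@np.array([-np.sin(yaw),np.cos(yaw)]))
E
cat > f3.py <<'E'
from f2 import *
import sys
# held plate
p=np.load(sys.argv[1]); s=get_state(); T=s['position']; q0=np.load("scene0.npz")
ty=Rot.from_rotvec(s['ee_rot']).as_matrix()[:,1]; py=np.arctan2(-ty[1],-ty[0]); print("TCP",T,"yaw",py,"toolz",Rot.from_rotvec(s['ee_rot']).as_matrix()[:,2])
def pl(q): return [place(box(-.004,.004,-.027,.027,T[2]-.076,T[2]+.004),q[0]*1e-3,q[1]*1e-3,q[2]*1e-2)]
q=np.array([T[0]*1e3,T[1]*1e3,py*100]); win=window(p,pl(q),6); u,v,w,h=win
D=q0["z_map"][v:v+h,u:u+w]-p["z_map"][v:v+h,u:u+w]; A=(D>.04).astype(float)
Xw=p["X"][v:v+h,u:u+w]; rowmin=int(proj(p,[T[0],T[1],T[2]-.028])[0][1])-v
def cost(q):
    r=cv2.GaussianBlur(render(p,pl(q),win),(0,0),.7)-cv2.GaussianBlur(A,(0,0),.7); return np.sum(r[rowmin:]**2)
r=minimize(cost,q,method="Nelder-Mead",options=dict(initial_simplex=q+np.vstack([np.zeros(3),np.diag([4,4,4])])))
print("plate in scene frame (mm, yaw*100)",r.x,r.fun)
c,sn=np.cos(py),np.sin(py); d=Xw-T; L=np.dstack([d[...,0]*c+d[...,1]*sn,-d[...,0]*sn+d[...,1]*c,d[...,2]])
m=(A>0)&(L[...,2]<-.03)&(L[...,2]>-.072)&(abs(L[...,1])<.022)&(abs(L[...,0])<.02); P=L[m]
G=np.c_[np.ones(len(P)),P[:,1:]]; k=np.linalg.lstsq(G,P[:,0],rcond=None)[0]; print("face plane in tool frame: x0,dy,dz",k,"n",len(P),"mean",P.mean(0), "yrange",np.percentile(L[(A>0)&(L[...,2]<-.035)&(abs(L[...,0])<.02)][:,1],[2,98]))
E
python3 f3.py scene8.npz
```

```text
scene slot [578.5272 222.0343  34.998   12.3159] 4.548539911570165 188.0 in base frame 0.026572916045233316 -0.0002899356655162637
top slot [584.9453 218.3199  35.7859  11.8214] 1.9204763037774444 59.0 in base frame 0.026516977683691587 9.20953356451174e-05
TCP [0.5817 0.2202 0.208 ] yaw -0.1902929456444158 toolz [-0.003  -0.0002 -1.    ]
plate in scene frame (mm, yaw*100) [578.8002 226.1757 -19.0616] 1.1924197753357757
face plane in tool frame: x0,dy,dz [0.0022 0.0065 0.0077] n 117 mean [ 0.0018 -0.0009 -0.0506] yrange [-0.0219  0.0295]
```

Request:
drive_tool(steps=[[[-0.005, -0.042, 0, 0, 0, -0.004, -1], [0, 0, -0.15, 0, 0, 0, -1], [0, 0, -0.1, 0, 0, 0, -1], [0, 0, -0.05, 0, 0, 0, -1], [0, 0, 0, 0, 0, 0, -1], [0, 0, 0, 0, 0, 0, -1]]])

```text
t: 18.8
position: [0.5823, 0.2152, 0.1782]
ee_rot: [1.993, -2.427, -0.002]
wrist_force: [-0.0, 0.3, -1.3]
finger_gap: 0.0076
grip_force: 51.9
```

```bash
python3 - <<'E'
from h import *
p=capture("scene"); np.savez("scene9.npz",X=cloud(p),**{k:np.array(v) for k,v in p.items()})
E
python3 f3.py scene9.npz | tail -3
```

```text
TCP [0.5824 0.2155 0.1785] yaw -0.19546633827082044 toolz [-0.0015  0.0005 -1.    ]
plate in scene frame (mm, yaw*100) [579.2695 219.1144  -9.001 ] 4.493218825824702
face plane in tool frame: x0,dy,dz [0.0045 0.0084 0.0361] n 103 mean [ 0.0027 -0.0002 -0.05  ] yrange [-0.0247  0.0269]
```

Request:
drive_tool(steps=[[[-0.01, 0.004, 0, 0, 0, 0.003, -1], [0, 0, -0.05, 0, 0, 0, -1], [0, 0, -0.05, 0, 0, 0, -1], [0, 0, -0.04, 0, 0, 0, -1], [0, 0, 0, 0, 0, 0, -1]]], newtons=30)

```text
t: 19.35
position: [0.5806, 0.2158, 0.1631]
ee_rot: [1.995, -2.423, -0.003]
wrist_force: [-0.3, -0.2, -1.5]
finger_gap: 0.0071
grip_force: 51.9
```

Request:
drive_tool(steps=[[[0, 0, -0.04, 0, 0, 0, -1], [0, 0, -0.04, 0, 0, 0, -1], [0, 0, 0, 0, 0, 0, -1]]])

```text
t: 19.65
position: [0.5815, 0.2167, 0.1559]
ee_rot: [-1.997, 2.425, 0.003]
wrist_force: [1.1, 3.0, -3.6]
finger_gap: 0.007
grip_force: 51.7
```

Request:
drive_tool(steps=[[[0, 0.006, -0.02, 0, 0, 0, -1], [0, 0.004, -0.04, 0, 0, 0, -1], [0, 0, -0.04, 0, 0, 0, -1], [0, 0, 0, 0, 0, 0, -1]]])

```text
t: 20.05
position: [0.5809, 0.217, 0.1452]
ee_rot: [1.996, -2.424, -0.003]
wrist_force: [0.8, 4.1, -3.5]
finger_gap: 0.0069
grip_force: 51.6
```

Request:
drive_tool(steps=[[[0, 0.01, 0, 0, 0, 0, -1], [0, 0, -0.04, 0, 0, 0, -1], [0, 0, -0.06, 0, 0, 0, -1], [0, 0, -0.06, 0, 0, 0, -1], [0, 0, 0, 0, 0, 0, -1]]])

```text
t: 20.55
position: [0.5805, 0.2176, 0.1287]
ee_rot: [1.995, -2.423, -0.003]
wrist_force: [0.6, 1.2, -1.8]
finger_gap: 0.0071
grip_force: 51.8
```

Forces are back to baseline. Continuing down.

Request:
drive_tool(steps=[[[0, 0.003, -0.06, 0, 0, 0, -1], [0, 0, -0.06, 0, 0, 0, -1], [0, 0, -0.06, 0, 0, 0, -1], [0, 0, -0.06, 0, 0, 0, -1], [0, 0, -0.06, 0, 0, 0, -1], [0, 0, 0, 0, 0, 0, -1]]])

```text
t: 21.15
position: [0.5805, 0.2179, 0.0989]
ee_rot: [1.995, -2.423, -0.003]
wrist_force: [-0.4, -1.1, -1.3]
finger_gap: 0.0072
grip_force: 51.9
```

Request:
drive_tool(steps=[[[0, 0, -0.03, 0, 0, 0, -1], [0, 0, -0.02, 0, 0, 0, -1], [0, 0, 0, 0, 0, 0, -1]]])

```text
t: 21.45
position: [0.581, 0.2182, 0.0949]
ee_rot: [1.996, -2.424, -0.002]
wrist_force: [0.2, -0.0, -1.4]
finger_gap: 0.0067
grip_force: 51.9
```

Request:
drive_tool(steps=[[[0, 0, -0.02, 0, 0, 0, -1], [0, 0, -0.02, 0, 0, 0, -1], [0, 0, 0, 0, 0, 0, -1]]])

```text
t: 21.75
position: [0.5809, 0.2182, 0.0907]
ee_rot: [1.996, -2.424, -0.002]
wrist_force: [0.1, -0.4, -0.3]
finger_gap: 0.0069
grip_force: 51.9
```

Request:
drive_tool(steps=[[[0, 0, -0.02, 0, 0, 0, -1], [0, 0, -0.01, 0, 0, 0, -1], [0, 0, 0, 0, 0, 0, -1]]])

```text
t: 22.05
position: [0.5812, 0.2183, 0.0884]
ee_rot: [1.997, -2.424, -0.002]
wrist_force: [-0.6, -0.3, 3.8]
finger_gap: 0.0071
grip_force: 52.5
```

Request:
drive_tool(steps=[[[0, 0, -0.01, 0, 0, 0, -1], [0, 0, 0, 0, 0, 0, -1], [0, 0, 0, 0, 0, 0, -0.75], [0, 0, 0, 0, 0, 0, -0.5], [0, 0, 0, 0, 0, 0, -0.3], [0, 0, 0, 0, 0, 0, -0.3], [0, 0, 0, 0, 0, 0, -0.3]]])

```text
t: 22.75
position: [0.581, 0.2182, 0.0869]
ee_rot: [1.996, -2.424, -0.002]
wrist_force: [-1.3, -0.2, 0.4]
finger_gap: 0.0299
grip_force: 0.0
```

Request:
drive_tool(steps=[[[0, 0, 0.05, 0, 0, 0, -0.3], [0, 0, 0.1, 0, 0, 0, -0.3], [0, 0, 0.2, 0, 0, 0, -0.3], [0, 0, 0.3, 0, 0, 0, -0.3], [0, 0, 0.4, 0, 0, 0, -0.3], [-0.2, -0.4, 0.2, 0, 0, 0, -0.3], [-0.2, -0.4, 0, 0, 0, 0, -0.3], [-0.2, -0.4, 0, 0, 0, 0, -0.3], [-0.2, -0.4, 0, 0, 0, 0, -0.3], [-0.2, -0.4, 0, 0, 0, 0, -0.3]]])

```text
t: 23.75
position: [0.4802, 0.0169, 0.2132]
ee_rot: [-1.998, 2.424, 0.001]
wrist_force: [0.9, -0.8, -0.5]
finger_gap: 0.03
grip_force: 0.0
```

Run:
```python
from h import *
np.set_printoptions(precision=4,suppress=True)
yaw=-.1924; R2=np.array([[np.cos(yaw),-np.sin(yaw)],[np.sin(yaw),np.cos(yaw)]])
for n,c in(("scene",(.5785,.222)),("top",(.5849,.2183))):
    p=capture(n); X=cloud(p); L=X-[*c,0]; L=np.dstack([L[...,:2]@R2,X[...,2]])
    if n=="scene": save(p,"s10.png",(255,150,70,70),8)
    m=(abs(L[...,1])<.018)&(abs(L[...,0])<.02)&(L[...,2]>.02); P=L[m]
    f=P[P[:,2]<.085]; print(n,"pts",m.sum(),"zmax",np.percentile(P[:,2],[50,90,98]))
    if len(f)>10: print("face x0,dy,dz",np.linalg.lstsq(np.c_[np.ones(len(f)),f[:,1],f[:,2]-.05],f[:,0],rcond=None)[0])
    for l in("beaker","bottle","jar"):
        r=cut_out(p,l)[:1]
        if r: print(l,round(r[0]["confidence"],2),np.round(r[0]["rect"]),np.nanmedian(X[r[0]["region"]],0))
```

```text
scene pts 156 zmax [0.0638 0.0923 0.0957]
face x0,dy,dz [ 0.0061  0.0078 -0.0024]
beaker 0.7 [244. 226.  29.  28.] [0.7129 0.034  0.0424]
bottle 0.74 [326. 136.  19.  29.] [0.5241 0.4031 0.0759]
jar 0.71 [ 83. 261.  23.  24.] [ 0.6505 -0.4254  0.0655]
top pts 39 zmax [0.0799 0.094  0.099 ]
face x0,dy,dz [-0.0067  0.0092  0.1191]
beaker 0.68 [271. 146.  16.  18.] [0.7358 0.0274 0.0231]
bottle 0.55 [178. 197.  19.  16.] [0.5056 0.4049 0.0869]
jar 0.64 [377. 169.  19.  12.] [ 0.6372 -0.4261  0.0672]
```

```bash
python3 -c "
from rig import job_done
print(job_done())"
```

```text
the job is handed in; nothing more can be done
None
```

The plate stands upright and released in the smallest mount, window end down and on the slot floor (top edge read at about 92 mm). It was first leaned on the sloped rest and let go there, the beaker, bottle and jar did not move, and the job was handed in at about 24 s with no verdict returned.

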